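# Slide the heavy slide cabinet home into its bay

## Task

One of the three microscope-slide cabinets has been left standing askew in front of the row. It is heavy and tall, so do not grip or lift it: push it with your fingertips, low down on its base, so that it slides along the bench without rocking or tipping, into the empty bay between the other two cabinets until it stands square with its back right against the rail. Leave the jar, the oil bottle and the small slide box on the bench where they are.

Things in the scene. Friction and masses are not known exactly. Their poses are not given: they have to be found in the camera images.
- cabinet: the loose wooden slide cabinet, upright, about 1.8 kg, on rubber feet that drag. Origin: centre of its underside. x runs from front to back, y left facing the drawers, z up. Base tier 130 (x) by 130 (y) mm, flat vertical faces, 4 to 58 mm above the bench. Upper part, 58 to 200 mm: 114 mm wide, x = -34 to +61 mm, so it stands back 31 mm at the front; bail on top to 226 mm. No drawer opens.
- base_front (a point): centre of the front (robot-side) face of the loose cabinet's base tier, 25 mm above the bench, x = -65 mm in the cabinet's axes, which it shares; the place to push. Pushed here the cabinet slides (about 10 to 21 N); pushed higher than some 60 mm it rocks and tips.
- row: the fixed row: a back rail (460 mm long, 45 mm high) and, screwed down against it, two cabinets of the same kind and size with an open bay 180 mm wide between their bases. Origin: bench level, on the rail's front face, mid-bay. x points straight back into the rail (the way in), y left along the rail, z up. The fixed bases span x = -130 to 0 mm, y = 90 to 220 and -90 to -220 mm; 226 mm tall.
- bay_home (a point): bench-level point where the loose cabinet's origin lies when it is home: 65 mm in front of the rail, mid-bay (25 mm to spare on either side), axes as the row's. The cabinet is then parallel to the row and its front flush with the fixed two.
- oil_bottle: bystander: small amber dropper bottle, 32 mm across, 92 mm tall, loose and easily knocked over; stands in front of the right-hand fixed cabinet. Origin: centre of its underside, z up
- slide_box: bystander: closed white plastic slide box, 87 by 102 by 32 mm, loose, lying on the bench to the left. Origin: centre of its underside, z up
- stain_jar: bystander: square glass staining jar with a round white lid, 56 by 56 mm, 93 mm tall, loose, standing on the bench to the right. Origin: centre of its underside, z up
Things that resemble listed ones, but are neither listed nor needed, are in the scene too. Leave any purple or white look-alike of the cabinet alone.

How it is judged:
At the end, for the whole second after the job is handed in: The loose cabinet stands still and upright on the bench in the bay between the two fixed cabinets, its back against the rail (its centre within 6 mm of home along the push, within 27 mm sideways) and square to it within 0.06 rad (3.4 degrees) (x of cabinet in the frame of row between -0.071 and -0.059 m and y of cabinet in the frame of row between -0.027 and 0.027 m and angle between the x axis of cabinet and the x axis of row, either way round below 0.06 rad and angle between cabinet's own z axis and vertical below 0.03 rad and height (world z) of cabinet below 0.004 m and linear speed of cabinet below 0.01 m/s); the robot touches nothing.
It fails at once if the cabinet rocks or tips by more than 0.1 rad (angle between cabinet's own z axis and vertical above 0.1 rad).
It fails at once if the cabinet is lifted off the bench (origin more than 10 mm up) (height (world z) of cabinet above 0.01 m).
It fails at once if the fingers push or pull the cabinet high up or by its bail (grasp point more than 95 mm above the bench while they press on it with more than 1 N) (contact force between the fingers and cabinet above 1 N and height (world z) of the grasp point above 0.095 m).
It fails at once if the oil bottle or the staining jar is moved by more than 15 mm or knocked over (distance of any of oil_bottle, stain_jar from where it was at the start of the episode above 0.015 m or angle between any of oil_bottle, stain_jar's own z axis and vertical above 0.3 rad).
It fails at once if the slide box is moved by more than 15 mm (distance of slide_box from where it was at the start of the episode above 0.015 m).
It also fails if it takes over 54 s, if anything falls off the work surface, if the arm or the gripper's body presses on something with over 40 N, if the wrist force passes 120 N, or if a joint passes its speed limit or range.

## Robot

A 7-joint arm with a two-finger parallel gripper is mounted at the origin on the work surface. World frame = base frame: x ahead of the robot, y to its left, z up, the work surface at z = 0. Lengths are in m, angles in rad, forces in N, time in s.
With the tool pointing down it reaches from about 0.4 to 0.85 m from the base axis. Payload 10.4 kg.
Tool frame: the origin (TCP) lies midway between the tips of the shut fingers; the grasp point (between the pads) lies 19 mm behind it; x points along the fingers, z is the direction in which the jaws open and shut, and the axes are right-handed (so a half turn about x gives the same grasp; the last joint's range is limited). The gripper opens to 85 mm and grips with 20 to 120 N. Pads are 22 mm wide; open, the fingers measure 114 mm over their backs; the gripper's body (76 mm by 85 mm) begins 54 mm behind the grasp point. The pads swing forward as they close: fully open they stand 13 mm farther back than shut.
Start: joints at [-1.169, 0.332, -0.065, 1.46, 0.022, 1.35, -0.088], TCP at [0.258, 0.569, 0.231] pointing down, gripper open.
Joint ranges: [-2.6, 2.6], [-0.5, 2.12], [-1.47, 1.34], [0.16, 2.42], [-1.27, 4.41], [0.06, 2.06], [-2.6, 2.6]. Speed limits (rad/s): [2.22, 2.22, 2.79, 2.79, 3.14, 3.14, 3.14].

## Interface

Orientations are given as [roll, pitch, yaw] about the fixed x, y, z axes, in that order (R = Rz(yaw) Ry(pitch) Rx(roll)).
In Python, from cell import arm gives the robot as it stands. The module is installed in compiled form; this text tells all that it offers. Calls block until the motion is done:
- arm.move_pose(position, orientation): joint-space move of the TCP to a pose.
- arm.servo_line(position, orientation=None, vel=0.15): straight line of the TCP; orientation=None keeps the orientation; vel is the mean speed in m/s.
- arm.goto_joints(angles): joint-space move.
- arm.set_gripper(opening, grasp_force=None): finger opening in m; grasp_force is the grip in N (None keeps the last); returns when the fingers have stopped.
- arm.sleep(seconds).
- arm.solve_ik(position, orientation): joint angles nearest the present ones, or None.
- arm.capture(name): name is "scene" or "side" or "wrist"; returns a dict with "frame" (400x640x3 uint8, red, green, blue), "intrinsics" (3x3 intrinsics, pixels), "k1" (the pictures are not rectified: a ray, as slopes to the right and down, at radius r is drawn at 1 + k1 r^2 times it, then the intrinsics apply), "position" and "attitude" of the camera in the world. Camera axes: x right, y up, looking along -z (the intrinsics and any distortion apply to the point x, -y, -z); pixel columns grow to the right and rows downward; lengths in m; the calibration is good to about 2 mm. A picture is of the moment at which its call begins. There is no depth.
A pose or a line that the arm cannot do raises arm.PlanningError and nothing moves.
- arm.sign_off(): hands the job in, once; it reports no verdict.
Trained networks look in the newest picture that a camera, given by its name, has taken for a name from the list of things; names that differ only in an ending like _2 or _b are one class to them, and where a whole thing is asked for, a point or a joint stands for the part that bears it (a point fixed in the world has none). Each returns a list of dicts, best first, with "p" (0 to 1); they miss things now and then, are a little off and sometimes report something else, mostly with a low value. They report only what shows in the picture. A call takes as long as a camera call. They do not tell look-alikes from the thing itself.
- arm.search_frame(camera, thing): "bbox" ([left, top, width, height] in pixels, round what is visible of it).
- arm.landmark_of(camera, thing): "at" ([column, row] in pixels: a listed point, or the origin of a listed thing).
Readings, each from a call of its own:
- arm.current_t(): time.
- arm.current_joint_pos(): joint angles.
- arm.current_qd(): joint speeds.
- arm.current_tau(): joint torques, N m.
- arm.current_eef_pos(): TCP position.
- arm.current_eef_rot(): TCP orientation.
- arm.current_contact_force(): force on the tool from outside, world axes, zero at the start.
- arm.current_moment(): the same for the moment, N m.
- arm.current_opening(): finger opening in m.
Only numpy, scipy, OpenCV 4.12 (cv2) and the standard library are available. Lean on these libraries where they do the work, as an engineer would, in place of code of your own. Each camera call takes 0.05 s, during which the arm holds its last target.

## Working session

There is one attempt and no reset: what is moved stays moved. The work goes in short steps, each a Python script; the robot and the scene stay as the last script left them, time stands still between calls to the robot, and variables do not carry over. Pictures are saved under pics/ and viewed, and the job is handed in when it is done.

```bash
mkdir -p pics; cat > h.py <<'E'
import numpy as np, cv2
from cell import arm
def cap(n,f=None):
    c=arm.capture(n)
    if f: cv2.imwrite('pics/'+f+'.png',c['frame'][:,:,::-1])
    return c
def R_of(c):
    a=np.array(c['attitude'],float)
    if a.shape==(3,3): return a
    if a.size==3:
        from scipy.spatial.transform import Rotation as R
        return R.from_euler('xyz',a).as_matrix()
    raise Exception(a)
def ray(c,px):
    K=np.array(c['intrinsics']);k=c['k1']
    d=np.array([(px[0]-K[0,2])/K[0,0],(px[1]-K[1,2])/K[1,1]]);u=d.copy()
    for _ in range(30): u=d/(1+k*(u@u))
    return R_of(c)@np.array([u[0],-u[1],-1.])
def at_z(c,px,z):
    p=np.array(c['position']);d=ray(c,px);return p+d*(z-p[2])/d[2]
def proj(c,P):
    K=np.array(c['intrinsics']);k=c['k1']
    q=R_of(c).T@(np.array(P)-np.array(c['position']));u=np.array([q[0],-q[1]])/-q[2]
    u=u*(1+k*(u@u));return np.array([K[0,0]*u[0]+K[0,2],K[1,1]*u[1]+K[1,2]])
E
python3 - <<'E'
from h import *
for n in ['scene','side','wrist']:
    c=cap(n,n+'0');print(n,c['position'],c['attitude'],c['k1'],np.array(c['intrinsics']).tolist())
    for t in ['cabinet','base_front','row','bay_home','oil_bottle','slide_box','stain_jar']:
        try:
            print(t,[(np.round(d['at']).tolist(),round(d['p'],2),at_z(c,d['at'],.025 if t=='base_front' else 0).round(3).tolist()) for d in arm.landmark_of(n,t)][:4])
        except Exception as e: print(t,e)
print(arm.current_t(),arm.current_eef_rot())
E
```

```text
scene [ 0.23847984 -0.576612    0.61343181] [ 0.87406745  0.00883209 -0.49324306] -0.08346192028715226 [[361.37483756826146, 0.0, 316.3876508915971], [0.0, 361.37483756826146, 197.44162782341482], [0.0, 0.0, 1.0]]
cabinet [([238.0, 345.0], 0.86, [0.261, -0.225, 0.0]), ([333.0, 227.0], 0.75, [0.563, -0.045, 0.0]), ([215.0, 212.0], 0.72, [0.326, 0.144, 0.0])]
base_front [([200.0, 354.0], 0.96, [0.195, -0.226, 0.025]), ([241.0, 198.0], 0.66, [0.396, 0.135, 0.025]), ([304.0, 221.0], 0.59, [0.501, -0.017, 0.025])]
row [([415.0, 200.0], 0.64, [0.802, -0.062, 0.0])]
bay_home []
oil_bottle [([376.0, 272.0], 0.64, [0.575, -0.208, 0.0])]
slide_box [([297.0, 169.0], 0.98, [0.591, 0.212, 0.0])]
stain_jar [([342.0, 311.0], 0.73, [0.463, -0.254, 0.0]), ([376.0, 271.0], 0.58, [0.577, -0.205, 0.0])]
side [-0.0509903  -0.59348677  0.49798923] [ 1.08055069 -0.01346394 -0.77342608] -0.05500047504135297 [[452.5719798381324, 0.0, 327.28730216369956], [0.0, 452.5719798381324, 192.97533883933218], [0.0, 0.0, 1.0]]
cabinet [([203.0, 228.0], 0.91, [0.315, 0.135, -0.0]), ([296.0, 339.0], 0.89, [0.256, -0.224,
[... 170 characters left out ...]
3.0], 0.63, [0.189, -0.229, 0.025])]
row [([423.0, 186.0], 0.88, [0.8, -0.063, 0.0]), ([400.0, 286.0], 0.45, [0.463, -0.254, 0.0])]
bay_home [([401.0, 193.0], 0.63, [0.732, -0.05, 0.0])]
oil_bottle []
slide_box [([283.0, 180.0], 0.73, [0.574, 0.195, 0.0])]
stain_jar [([399.0, 288.0], 0.91, [0.458, -0.256, 0.0])]
wrist [0.18609266 0.60117551 0.37408367] [-3.10038665e-01 -7.51559500e-04  1.14530375e+00] 0.0019346573241292913 [[347.6377716482793, 0.0, 321.51581848503275], [0.0, 347.6377716482793, 195.09093518239476], [0.0, 0.0, 1.0]]
cabinet [([41.0, 338.0], 0.89, [0.322, 0.14, 0.0])]
base_front []
row []
bay_home []
oil_bottle []
slide_box []
stain_jar []
1.2 [0.2113826  1.57070738 1.35735788]
```

View pics/scene0.png

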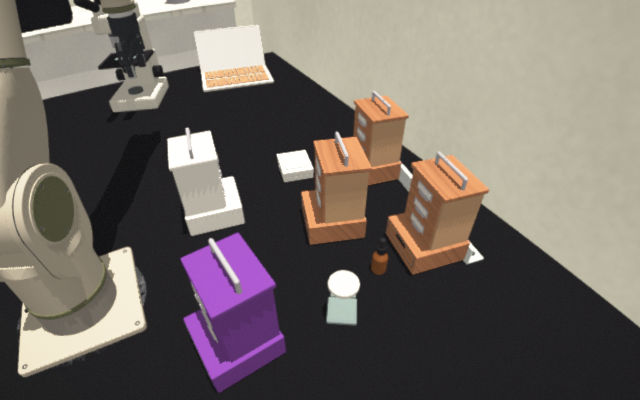

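View pics/side0.png

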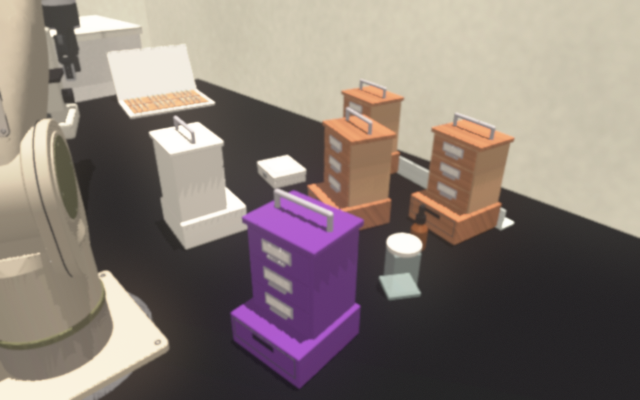

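View pics/wrist0.png

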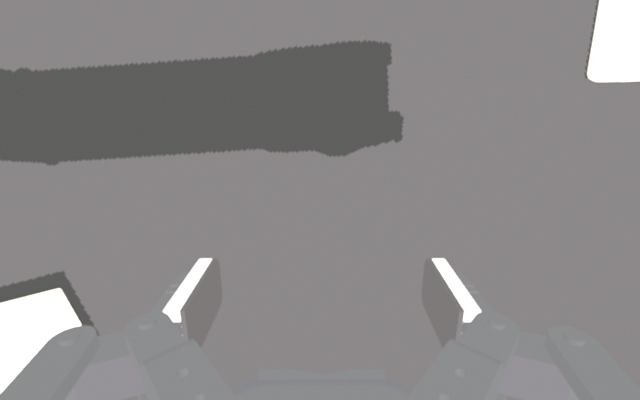

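The loose orange cabinet is at scene (335,225) / side (347,215). The fixed pair stand at scene (380,140) and (445,215), with the rail end near (475,255). I'll zoom in to pick corners.

```bash
python3 - <<'E'
import cv2
for n,(x0,y0,w,h) in {'scene':(285,80,210,195),'side':(295,75,230,175)}.items():
    im=cv2.imread(f'pics/{n}0.png')[y0:y0+h,x0:x0+w]
    s=3.4 if n=='side' else 3
    im=cv2.resize(im,None,fx=s,fy=s,interpolation=cv2.INTER_CUBIC)
    for v in range(0,w,20):
        cv2.putText(im,str(x0+v),(int(v*s),10),0,.35,(0,255,0),1); cv2.line(im,(int(v*s),12),(int(v*s),im.shape[0]),(0,255,0) if 0 else (90,120,90),1)
    for v in range(0,h,20):
        cv2.putText(im,str(y0+v),(0,int(v*s)),0,.35,(0,255,0),1); cv2.line(im,(0,int(v*s)),(im.shape[1],int(v*s)),(90,120,90),1)
    cv2.imwrite(f'pics/{n}0z.png',im);print(im.shape)
E
```

```text
(585, 630, 3)
(595, 782, 3)
```

View pics/scene0z.png

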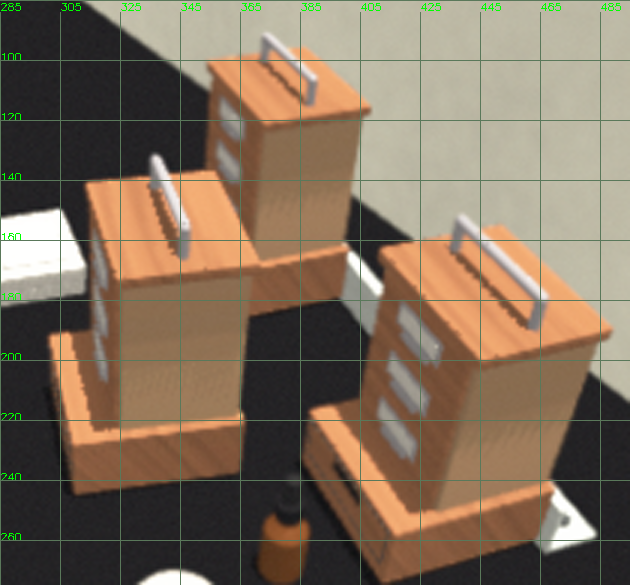

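View pics/side0z.png

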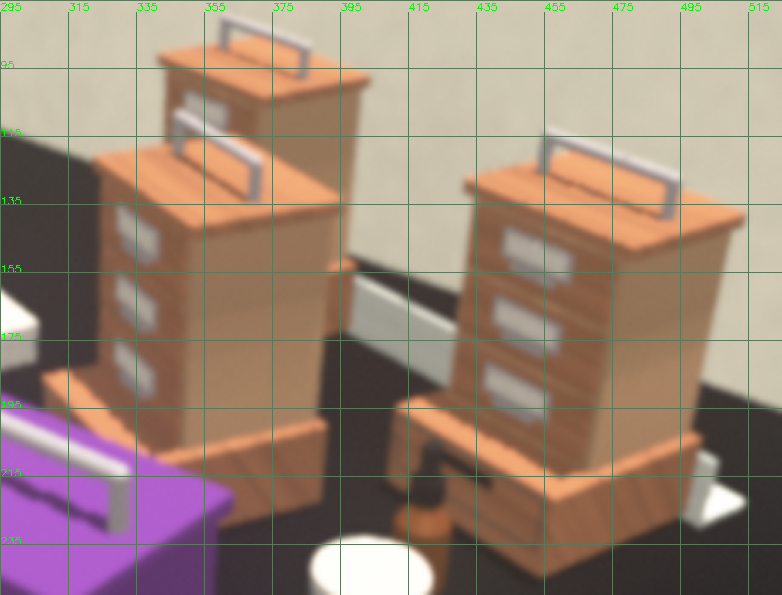

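```bash
cat > fit.py <<'E'
from h import *
from scipy.optimize import least_squares
T,B=.058,.004
def cor(k,z): 
    return [ -.065 if k[0]=='F' else .065, .065 if k[1]=='L' else -.065, z]
def fit(obs,local,x0):
    def f(p):
        c,s=np.cos(p[2]),np.sin(p[2]);r=[]
        for cam,px,l in obs:
            w=[p[0]+c*l[0]-s*l[1],p[1]+s*l[0]+c*l[1],l[2]]
            r+=list(proj(cam,w)-px)
        return np.array(r)
    r=least_squares(f,x0,loss='soft_l1');return r.x,f(r.x).reshape(-1,2)
E
python3 - <<'E'
from fit import *
s=cap('scene');d=cap('side')
lo=[(s,(301.7,191.7),cor('FL',T)),(s,(309,226.7),cor('FR',T)),(s,(310,244.7),cor('FR',B)),(s,(366,217.7),cor('BR',T)),(s,(365,237.3),cor('BR',B)),
(d,(391.2,200),cor('BR',T)),(d,(307.6,185.3),cor('FL',T)),(d,(389.7,222),cor('BR',B))]
x,r=fit(lo,None,[.565,-.03,0]);print('loose',x.round(4));print(r.round(1).tolist())
def rc(k,z,side):
    l=cor(k,z);l[0]-=.065;l[1]+=.155*side;return l
ro=[(s,(388,216.7),rc('FL',T,-1)),(s,(417.7,258.7),rc('FR',T,-1)),(s,(470.3,242.3),rc('BR',T,-1)),(s,(413.3,274.3),rc('FR',B,-1)),(s,(400.3,161.7),rc('BR',T,1)),(s,(399,178.3),rc('BR',B,1)),
(d,(411.8,193.5),rc('FL',T,-1)),(d,(458.2,222),rc('FR',T,-1)),(d,(500.9,203.5),rc('BR',T,-1)),(d,(455.3,245),rc('FR',B,-1)),(d,(400,152.6),rc('BR',T,1))]
y,r=fit(ro,None,[.8,-.06,0]);print('row',y.round(4));print(r.round(1).tolist())
c,sn=np.cos(y[2]),np.sin(y[2]);q=x[:2]-y[:2];print('cab in row',c*q[0]+sn*q[1],-sn*q[0]+c*q[1],x[2]-y[2])
for cc,px,z in [(s,(376,272),.0),(d,(399,288),0),(s,(297,169),.0)]: print(at_z(cc,px,z))
E
```

```text
loose [ 0.5678 -0.0316 -0.326 ]
[[-0.8, -0.8], [-0.1, 1.1], [-0.6, -0.1], [0.6, 2.8], [-0.3, 0.1], [0.7, -1.5], [-0.1, -1.4], [0.1, -0.8]]
row [ 0.8016 -0.0611 -0.1785]
[[-0.2, -0.1], [-0.7, -0.2], [0.6, 0.6], [-0.9, 1.1], [0.6, 1.4], [-0.8, 0.8], [-0.4, -0.6], [1.1, -1.6], [1.6, -1.4], [-0.3, -0.8], [-0.4, -1.2]]
cab in row -0.2352505320750524 -0.012496773668332128 -0.14750560202971721
[ 0.57489156 -0.20732101  0.        ]
[ 0.45652483 -0.25650851  0.        ]
[0.59256895 0.21329457 0.        ]
```

```bash
cat >> h.py <<'E'
from scipy.spatial.transform import Rotation as Rn
ROW=np.array([.8016,-.0611,-.1785])
def row2w(x,y):
    c,s=np.cos(ROW[2]),np.sin(ROW[2]);return np.array([ROW[0]+c*x-s*y,ROW[1]+s*x+c*y])
def ori(psi,t,sg):
    f=np.array([np.cos(psi),np.sin(psi),0]);l=np.array([-f[1],f[0],0])
    X=np.sin(t)*f-np.cos(t)*np.array([0,0,1.]);Z=sg*l;Y=np.cross(Z,X)
    return Rn.from_matrix(np.c_[X,Y,Z]).as_euler('xyz')
E
python3 - <<'E'
from h import *
R=Rn.from_euler('xyz',arm.current_eef_rot()).as_matrix();p=arm.current_eef_pos()
c=arm.capture('wrist');print('cam in tool',R.T@(np.array(c['position'])-p))
t=np.radians(15)
for sg in (1,-1):
    o=ori(-.326,t,sg);Y=Rn.from_euler('xyz',o).as_matrix()[:,1]
    print(sg,'Y',Y.round(2),o.round(3))
    for P,ps in [((.46,.004,.25),-.326),((.46,.004,.01),-.326),((.67,-.038,.01),-.1785)]:
        q=arm.solve_ik(list(P),list(ori(ps,t,sg)));print(None if q is None else np.round(q,2))
print(arm.current_opening(),arm.current_t())
E
```

```text
cam in tool [-0.14273738  0.0781835  -0.00056759]
1 Y [-0.92  0.31 -0.26] [-1.571  1.309 -0.326]
[-0.74 -0.3   0.45  2.06  0.31  1.16  0.85]
[-0.64  0.09  0.45  2.32  0.18  0.51  0.9 ]
[-0.34  0.5   0.37  1.81 -0.21  0.61  1.51]
-1 Y [ 0.92 -0.31  0.26] [ 1.571  1.309 -0.326]
[-0.52 -0.26  0.26  2.05  0.23  1.14 -2.23]
[-0.51  0.09  0.32  2.32  0.21  0.51 -2.27]
[-0.51  0.54  0.58  1.82 -0.4   0.63 -1.48]
0.08508590438242873 1.35
```

```bash
python3 - <<'E'
from h import *
t=np.radians(15);psi=-.326
f=np.array([np.cos(psi),np.sin(psi)]);F=np.array([.5678,-.0316])-.065*f
P=F-.035*f
o=list(ori(psi,t,1))
arm.move_pose([.47,.10,.34],o) if 0 else arm.move_pose([P[0],P[1],.33],o)
print(arm.current_t(),arm.current_contact_force())
arm.servo_line([P[0],P[1],.12],None,.15)
print(arm.current_t(),arm.current_contact_force(),arm.current_eef_pos())
cap('scene','scene1');cap('side','side1');cap('wrist','wrist1')
E
python3 -c "
import cv2
a=[cv2.imread(f'pics/{n}1.png') for n in('scene','side')]
cv2.imwrite('pics/m1.png',cv2.resize(cv2.vconcat(a),(480,600)))"
```

```text
3.5417 [ 0.40233088  0.18678985 -0.70177746]
5.0917 [0.02850624 0.01428912 0.1776245 ] [0.47347258 0.00056728 0.12061763]
```

View pics/m1.png

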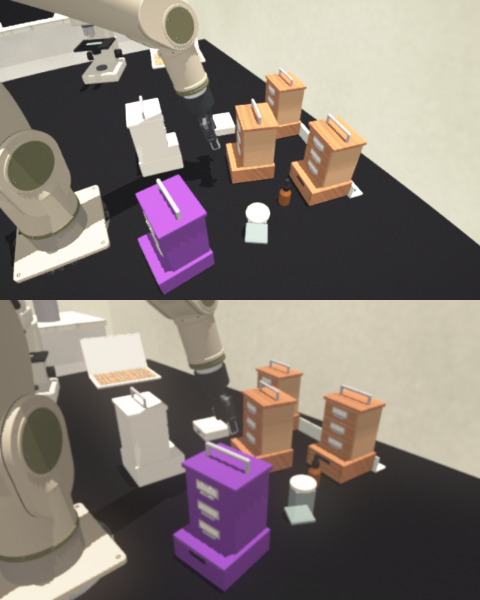

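View pics/wrist1.png

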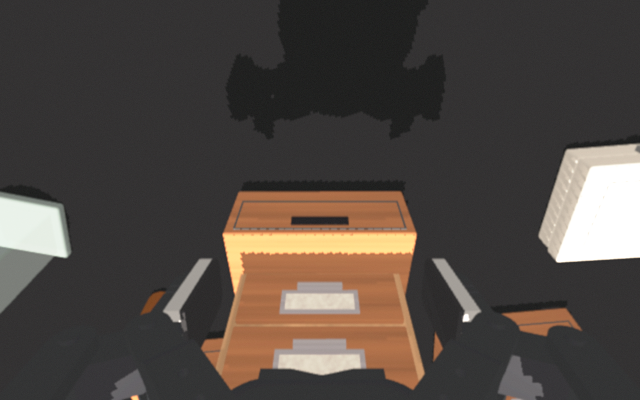

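The wrist picture shows the base front centred between the fingers (slot at (320,220)) and parallel to them, so the fitted pose holds. I'll lower the tool and make contact.

```bash
python3 - <<'E'
from h import *
psi=-.326
f=np.array([np.cos(psi),np.sin(psi)]);F=np.array([.5678,-.0316])-.065*f
P=F-.035*f
arm.servo_line([P[0],P[1],.04],None,.12)
arm.servo_line([P[0],P[1],.010],None,.05)
print(arm.current_t(),arm.current_contact_force(),arm.current_eef_pos())
for d in np.arange(-.029,.004,.003):
    Q=F+d*f
    arm.servo_line([Q[0],Q[1],.010],None,.03)
    w=np.array(arm.current_contact_force());print(round(d,4),w.round(1))
    if w[:2]@f<-6: break
print(arm.current_t(),arm.current_eef_pos(),arm.current_moment())
cap('scene','scene2');cap('side','side2');cap('wrist','wrist2')
E
```

```text
6.8083 [ 0.00243291  1.26595403 -0.02105293] [4.73120351e-01 3.33405660e-04 1.00012991e-02]
-0.029 [-0.1  0.2  0.1]
-0.026 [ 0.7 -0.   0. ]
-0.023 [0.4 0.1 0.1]
-0.02 [-0.8 -0.2 -0.7]
-0.017 [ 0.1 -0.5  0.1]
-0.014 [ 1.4  0.2 -0.3]
-0.011 [ 0.3  0.9 -0.5]
-0.008 [ 0.1 -0.4 -0.8]
-0.005 [-6.2  1.6  3.7]
9.1583 [ 0.50033849 -0.00895891  0.00944777] [ 0.40858312  1.26125648 -0.04307729]
```

```bash
python3 -c "
import cv2
a=[cv2.imread(f'pics/{n}2.png') for n in('scene','side')]
a[0]=cv2.resize(a[0][60:300,200:520],(640,480))
a[1]=cv2.resize(a[1][60:300,200:520],(640,480))
cv2.imwrite('pics/m2.png',cv2.resize(cv2.hconcat(a),(800,300)))"
```

```text
(no output)
```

View pics/m2.png

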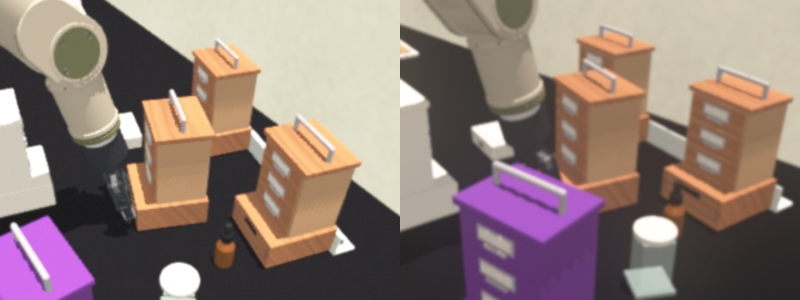

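View pics/wrist2.png

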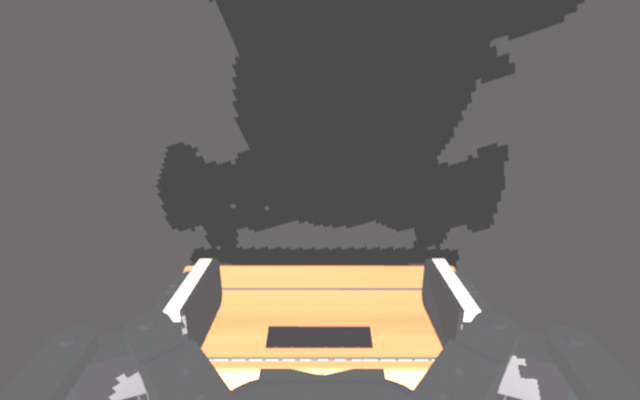

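Both pads rest on the base front, at z ≈ 25 mm. Next I push in along the row axis, turning as I go.

```bash
cat > push.py <<'E'
from h import *
def step(x,y,psi,vel=.04):
    P=row2w(x,y);arm.servo_line([P[0],P[1],.010],list(ori(ROW[2]+psi,np.radians(15),1)),vel)
    w=np.array(arm.current_contact_force());f=np.array([np.cos(ROW[2]),np.sin(ROW[2])])
    fx=w[:2]@f;fy=-w[0]*f[1]+w[1]*f[0];return fx,fy,w[2]
E
python3 - <<'E'
from push import *
X0,Y0,P0=-.305,-.002,-.1475
for x in np.arange(-.299,-.219,.008):
    s=min(1,(x-X0)/.12)
    r=step(x,Y0*(1-s),P0*(1-s));print(round(x,3),np.round(r,1))
    if abs(r[0])>45: print('stop');break
cap('scene','scene3');cap('side','side3');cap('wrist','wrist3');print(arm.current_t())
E
python3 -c "
import cv2
a=[cv2.imread(f'pics/{n}3.png') for n in('scene','wrist')]
a[0]=cv2.resize(a[0][60:300,200:520],(640,480))
a[1]=cv2.copyMakeBorder(a[1],0,80,0,0,0)
cv2.imwrite('pics/m3.png',cv2.resize(cv2.hconcat(a),(800,300)))"
```

```text
-0.299 [-5.9  0.4 -0.3]
-0.291 [-4.8 -0.6 -3.4]
-0.283 [-5.3 -1.  -2.6]
-0.275 [-5.2 -1.5 -3.7]
-0.267 [-4.7 -0.5 -2.4]
-0.259 [-4.5 -1.1 -3.7]
-0.251 [-4.8 -1.  -2.5]
-0.243 [-3.4 -0.6 -3.2]
-0.235 [-3.5 -0.1 -2.6]
-0.227 [-4.8 -0.2 -3. ]
12.9
```

View pics/m3.png

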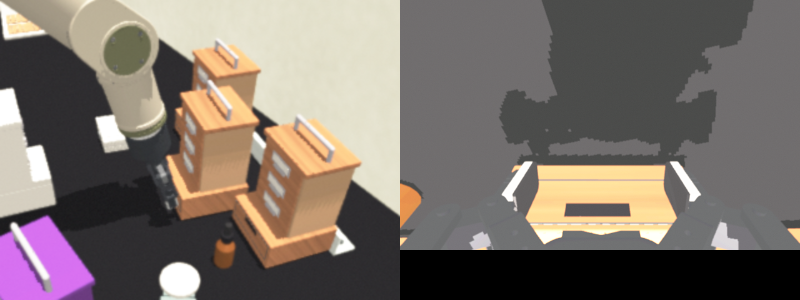

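```bash
python3 - <<'E'
from push import *
X0,Y0,P0=-.305,-.002,-.1475
for x in list(np.arange(-.219,-.146,.008))+list(np.arange(-.144,-.128,.002)):
    s=min(1,(x-X0)/.12)
    r=step(x,Y0*(1-s),P0*(1-s),.04 if x<-.147 else .02);print(round(x,3),np.round(r,1))
    if abs(r[0])>28: print('stop');break
print(arm.current_eef_pos())
cap('scene','scene4');cap('side','side4');cap('wrist','wrist4');print(arm.current_t())
E
python3 -c "
import cv2
a=[cv2.imread(f'pics/{n}4.png') for n in('scene','wrist')]
a[0]=cv2.resize(a[0][60:300,200:520],(640,480))
a[1]=cv2.copyMakeBorder(a[1],0,80,0,0,0)
cv2.imwrite('pics/m4.png',cv2.resize(cv2.hconcat(a),(800,300)))"
```

```text
-0.219 [-4.4 -1.5 -2.3]
-0.211 [-4.1 -1.  -3.1]
-0.203 [-3.5 -0.3 -2.1]
-0.195 [-3.5 -0.9 -3.3]
-0.187 [-4.3 -1.  -2.5]
-0.179 [-4.7  0.1 -2.3]
-0.171 [-3.3  0.1 -2.6]
-0.163 [-3.7  0.1 -2.2]
-0.155 [-4.1  0.  -2.7]
-0.147 [-8.2 -0.6  0.4]
-0.144 [-8.6  0.7  1.3]
-0.142 [-8.5  0.9  1.2]
-0.14 [-9.6  0.6  1.6]
-0.138 [-9.2 -0.1  1.5]
-0.136 [-9.8 -0.3  1.7]
-0.134 [-17.3   0.2   8.5]
-0.132 [-27.6   0.4  15.1]
-0.13 [-35.7   0.7  19.6]
stop
[ 0.66842013 -0.03691966  0.00824724]
18.8
```

View pics/m4.png

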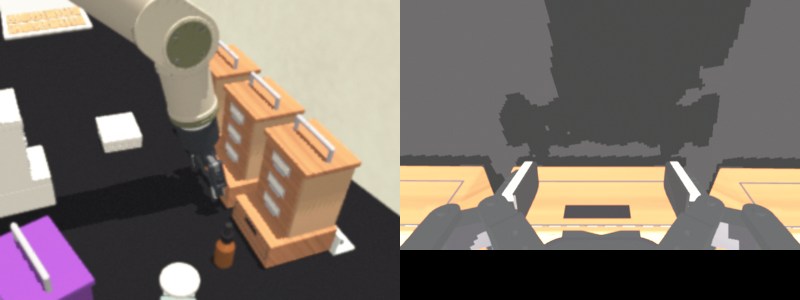

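The force rises from x ≈ -0.135, just where rail contact is expected, and the wrist view shows all three fronts flush. I'll back off and check.

```bash
python3 - <<'E'
from push import *
for x,v in [(-.14,.03),(-.175,.08)]: print(np.round(step(x,0,0,v),1))
P=row2w(-.20,0);arm.servo_line([P[0],P[1],.13],None,.15)
cap('wrist','wrist5')
P=row2w(-.27,0);arm.servo_line([P[0],P[1],.30],None,.2)
c=cap('wrist','wrist6')
arm.move_pose([.258,.569,.30],arm.current_eef_rot() if 0 else [0.2113826,1.57070738,1.35735788])
cap('scene','scene6');cap('side','side6');print(arm.current_t())
E
python3 - <<'E'
import cv2
for n,(x0,y0,w,h) in {'scene':(285,80,210,195),'side':(295,75,230,175)}.items():
    im=cv2.imread(f'pics/{n}6.png')[y0:y0+h,x0:x0+w]
    s=3.4 if n=='side' else 3
    im=cv2.resize(im,None,fx=s,fy=s,interpolation=cv2.INTER_CUBIC)
    cv2.imwrite(f'pics/{n}6z.png',im)
E
```

```text
[-0.7  0.5  0.5]
[ 1.  -0.8 -0.5]
24.3917
```

View pics/scene6z.png

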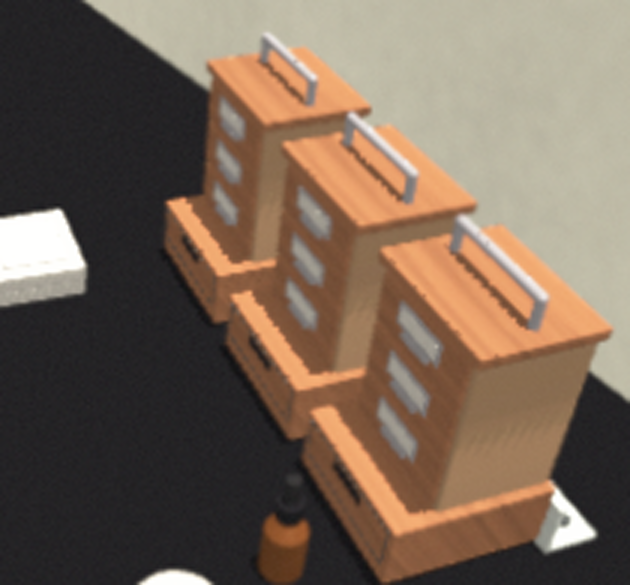

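View pics/side6z.png

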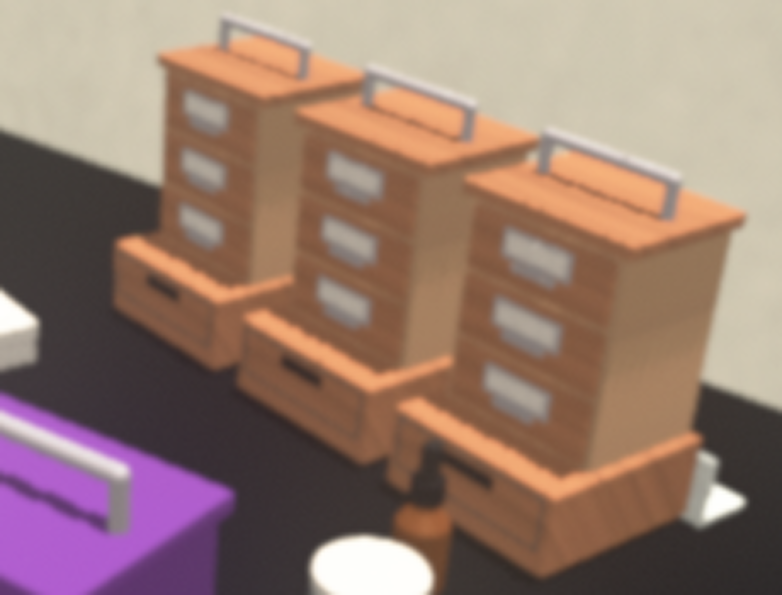

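View pics/wrist6.png

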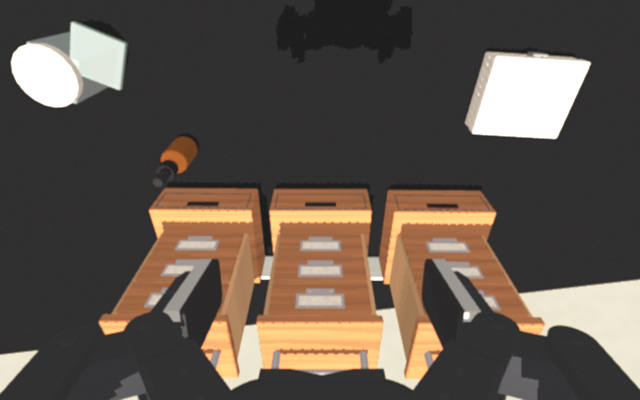

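View pics/wrist5.png

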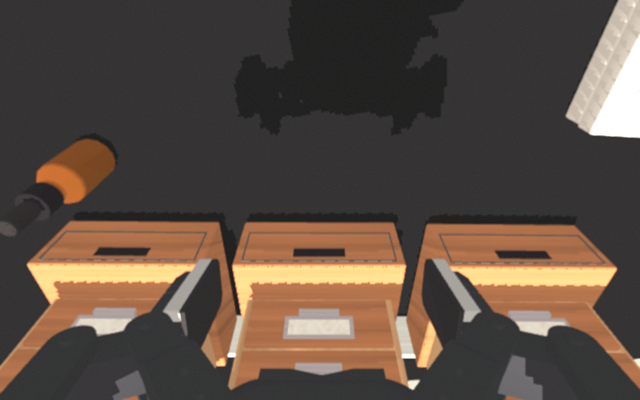

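```bash
python3 - <<'E'
from fit import *
s=cap('scene');d=cap('side')
lo=[(s,(362.3,179),cor('FL',T)),(s,(385.7,212.7),cor('FR',T)),(s,(383.7,225.7),cor('FR',B)),(d,(367.1,167.6),cor('FL',T)),(d,(404.4,189.1),cor('FR',T)),(d,(401.8,210.9),cor('FR',B))]
x,r=fit(lo,None,[.73,-.05,-.18]);y=ROW;print(x.round(4),r.round(1).tolist())
c,sn=np.cos(y[2]),np.sin(y[2]);q=x[:2]-y[:2];print('cab in row',c*q[0]+sn*q[1],-sn*q[0]+c*q[1],x[2]-y[2])
for n,cc in (('stain_jar',d),('oil_bottle',s),('slide_box',s)):
    print(n,[at_z(cc,e['at'],0).round(3).tolist() for e in arm.landmark_of('side' if cc is d else 'scene',n)][:2])
E
```

```text
[ 0.7389 -0.0547 -0.1762] [[-0.3, -0.5], [-0.9, -1.9], [-1.5, 1.8], [0.1, -0.5], [1.2, -0.2], [1.5, 0.0]]
cab in row -0.06284246482306803 -0.00486640982167524 0.002303568211864976
stain_jar [[0.457, -0.255, 0.0]]
oil_bottle [[0.586, -0.202, 0.0], [0.737, -0.056, 0.0]]
slide_box [[0.594, 0.207, 0.0]]
```

```bash
python3 - <<'E'
from h import *
import cv2
a=cv2.imread('pics/scene0.png');b=cv2.imread('pics/scene6.png')
for n,(x0,y0,x1,y1) in dict(bottle=(368,238,390,276),jar=(322,268,364,326),box=(274,148,302,184)).items():
    print(n,np.abs(a[y0:y1,x0:x1].astype(int)-b[y0:y1,x0:x1]).mean().round(2))
arm.sign_off();print(arm.current_t())
E
```

```text
bottle 1.39
jar 0.9
box 0.74
the job is handed in; nothing more can be done
the job is handed in; nothing more can be done
```

The loose cabinet is in the bay, square and with its back against the rail, and the job is handed in. The last clock reading I printed was 24.4 s, just before the final checks.

I pushed it with both open fingertips low on the base front (about 25 mm up), turning it about 8.5° on the way in, and stopped when the force rose against the rail. Then I backed off and moved the arm clear.

- **Position:** a fit to the last scene and side pictures puts the cabinet at x = -0.063 m, y = -0.005 m and 0.002 rad in the row's frame, all within tolerance. The wrist view shows all three fronts flush, and the cabinet looks upright.
- **Force at the rail:** the push built to about 36 N before I stopped, below the 120 N wrist limit.
- **Bystanders:** the jar, bottle and box look the same in the before and after pictures (mean difference at most 1.4 grey levels). The network's reading for the oil bottle was about 12 mm off its first one. I put that down to detector noise, because the bottle's pixels did not change.

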